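# Clamp a sample block in the checking fixture

### The arm

A 6-joint arm with a two-finger parallel gripper is mounted at the origin on the work surface. World frame = base frame: x ahead of the robot, y to its left, z up, the work surface at z = 0. Lengths are in mm, angles in rad, forces in N, time in s.
With the tool pointing down it reaches from about 275 to 750 mm from the base axis. Payload 10.2 kg.
Tool frame: the origin (TCP) lies midway between the tips of the shut fingers; the grasp point (between the pads) lies 19 mm behind it; z points along the fingers, y is the line along which they close (so a half turn about z gives the same grasp; the last joint's range is limited). The gripper opens to 85 mm and grips with 20 to 120 N. Pads are 22 mm wide; open, the fingers measure 114 mm over their backs; the gripper's body (76 mm by 85 mm) begins 54 mm behind the grasp point. The pads swing forward as they close: fully open they stand 13 mm farther back than shut.
Start: joints at [-0.223, 0.313, 1.498, -0, 1.331, -0.223], TCP at [525.006, -0.013, 231.294] pointing down, gripper open.
Joint ranges: [-2.94, 2.94], [-0.97, 2.17], [0.19, 2.56], [-1.23, 4.37], [0.02, 3.11], [-2.88, 2.88]. Speed limits (rad/s): [2.39, 2.39, 3.01, 3.14, 3.14, 3.14].

### API

Orientations are given as a unit quaternion [w, x, y, z].
In Python, from rig import ctrl gives the robot as it stands.
- The arm moves only by the tool send_rows, never from a script. Its argument "targets" is a list of rows, each an object with "offset": the shift along the world's x, y, z in cm, a list of three; "spin": the turn about the world's z in rad. A call has 1 to 8 rows; each row is the pose to reach, as a shift and turn from the pose commanded when the call began; what a row does not reach only later rows make up. A row lasts 1/12 s, in which the tool goes at most 41.7 mm and 7.16 degrees, less where a joint would pass 70% of its speed; a pose out of reach is approached as far as the arm can. A call with a gripper value outside its range is refused whole. "grip" is the opening, from 0 (shut) to 1 (fully open), set as the call begins (left out, the last holds). The fingers move at their own pace and stop on an object; "squeeze" is the grip in N (left out, the last holds). Time passes only in rows, so rows that repeat a pose let the fingers close. It gives the time, the measured TCP pose, the force, the opening and the grip force at its end, in the units of the state.
- ctrl.sense(): the state, without advancing time (a new reading comes with each control period).
- ctrl.capture(name): name is "scene" or "side" or "wrist"; returns (picture, depth): 384x512x3 uint8, red, green, blue; 384x512 float32, mm along the optical axis (not along the pixel's ray), 0 where there is no reading.
- ctrl.calibration(name): a dict with "fx", "fy", "cx", "cy" (pixels), "view" (4x4, takes a point from world to camera coordinates); the wrist camera has in their place "mount" (4x4, takes a point from camera to tool coordinates, whose origin is the TCP and whose axes are the flange's). Camera axes: x right, y down, z forward; pixel columns grow to the right and rows downward; lengths in mm; the calibration is good to about 2 mm. A picture is of the moment at which its call begins: read the wrist's pose just before it. calibration takes no time and is no camera call.
- ctrl.finish_job(): hands the job in; it is judged then, once.
Trained networks look in the newest picture that a camera, given by its name, has taken for a name from the list of things; names that differ only in an ending like _2 or _b are one class to them, and where a whole thing is asked for, a point or a joint stands for the part that bears it (a point fixed in the world has none). Each returns a list of dicts, best first, with "conf" (0 to 1); they miss things now and then, are a little off and sometimes report something else, mostly with a low value. They report only what shows in the picture. A call takes as long as a camera call. They do not tell look-alikes from the thing itself.
- ctrl.search_frame(camera, query): "box" ([left, top, right, bottom] in pixels, round what is visible of it).
- ctrl.place_of(camera, query): "uv" ([column, row] in pixels: a listed point, or the origin of a listed thing).
The state is a dict: "time_s": time; "joints": joint angles; "dq": joint speeds; "tau": joint torques, N m; "eef_pos": TCP position; "ee_rot": TCP orientation; "force": force on the tool from outside, world axes, zero at the start; "wrist_torque": the same for the moment, N m; "grip_width": opening from 0.0 (shut) to 1.0 (fully open); "grip_force": force on a finger pad.
Only numpy, scipy, OpenCV 4.12 (cv2) and the standard library are available. Lean on these libraries where they do the work, as an engineer would, in place of code of your own. Each camera call takes 0.05 s, during which the arm holds its last target. There are 200 camera calls.

### The job

In the checking fixture, slide the grooved sample block along its channel until it is fully home and pressed lightly but positively (about 5 N) against the end stop. Then push the clamp's ball handle over its centre so that the clamp snaps shut with its nose in the block's groove, and press the handle home, holding about 13 N for half a second, before letting go. Never press the block on the stop with more than 15 N, nor the handle with more than 18 N, and leave the measuring tools around the fixture where they lie.

Things in the scene. Friction and masses are not known exactly. Their poses are not given: they have to be found in the camera images.
- fixture: fixed dark steel base plate, 110 x 270 x 15 mm, y -140 to +130. Origin: at bench height under the middle of the block's home place; z up, y along the channel towards stop and clamp, x across. Channel floor: plate top (z = 15 mm), between rails 31.5 mm apart, 10 wide, 8 high (tops z = 23), y -125 to +40, open at the -y end. Its place and yaw vary.
- stop: the fixed steel end stop of the channel, 40 mm across, 14 mm thick in y, 27 mm high. Origin: at the channel floor in the middle of its face towards the block (y = +40 mm in the fixture's frame); same axes as the fixture. Rigid.
- sample_center (a point): centre (half-way up) of the loose aluminium block, 30 (x) x 80 (y) x 30 mm high, about 190 g, axes as the fixture's. Starts in the channel 45 to 75 mm short of home. Home: front face on the stop, centre at x = 0, y = 0 of the fixture. Groove across its top: 22 mm wide, 14 deep, 19 mm ahead (+y) of centre. Push it on its rear (-y) face, above the rails.
- clamp (a joint): angle (rad) of the rocking lever: 0 open (start, on its stop); 0.83 to 0.97 shut, by how far the nose spindle is screwed out (differs by up to 5 mm each way, not measured). A spring drives it from its centre (0.45) both ways: 4 to 13 N starts it from open, falling to nothing at the centre; past that it snaps shut by itself, away from the pusher, and is then stiff. Block not home: under 0.79.
- clamp_hinge (a point): the lever's hinge, at y = +95, z = +60 mm of the fixture, its axis along the fixture's x, between two steel cheeks with a spring strut on the +x one. When shut, the 80 mm jaw arm reaches from here towards -y over the stop, the rubber nose at its end down on the floor of the block's groove; when open the jaw arm is raised.
- clamp_handle: lever handle: 12 mm steel rod from the hinge to a black ball, 30 mm diameter. Origin: the ball's centre, 120 mm from the hinge. Open, it leans 25 degrees from upright to +y (ball at y = +145, z = +169 mm of the fixture); shut, about 27 degrees to -y (ball at y = +41, z = +167 mm). To close, push it towards -y from its +y side.
- caliper: bystander: digital caliper of steel with a black slide, about 80 x 200 x 13 mm, lying on the bench along y on the far side of the fixture; leave it alone. Origin: underside, under its slide.
- ring_gauge: bystander: steel ring gauge, 48 mm outside diameter, 16 mm high, on the bench; leave it alone. Origin: centre of its underside.
- gauge_case: bystander: closed wooden gauge case, 70 x 110 x 30 mm, on the bench; leave it alone. Origin: centre of its underside.
- micrometer: bystander: outside micrometer lying flat, about 70 x 160 x 17 mm, on the bench; leave it alone. Origin: underside, middle of its bow.
Mind the look-alikes: they are no part of the job. Of the things like the part that bears sample_center, leave any that is blue, turquoise or yellow; of the rest the smaller one is meant.

How it is judged (in metres and radians):
On the way, in this order (a step that is already met when the one before it is completed fails the run):
1. with the clamp still open, the block is home (within 2.5 mm) and pressed against the end stop with more than 3 N for 0.2 s (y of sample_center in the frame of fixture above -0.0025 m and contact force between sample and stop above 3 N and value of joint clamp below 0.2 rad), for 0.2 s.
2. the clamp is shut (0.81 rad or more) and its handle is pressed home by the fingers with more than 10 N for 0.3 s (value of joint clamp above 0.81 rad and contact force between the fingers and clamp_handle above 10 N), for 0.3 s.
At the end, for the whole second after the job is handed in: the block is home within 2.5 mm and at rest, and the clamp is shut (0.81 to 1.03 rad) with its nose in the groove (value of joint clamp between 0.81 and 1.03 rad and y of sample_center in the frame of fixture between -0.0025 and 0.002 m and linear speed of sample below 0.01 m/s); the robot touches nothing.
It fails at once if the block is driven against the end stop with more than 15 N (contact force between sample and stop above 15 N).
It fails at once if the handle is pushed with more than 18 N (contact force between anything else and clamp_handle above 18 N).
It fails at once if a measuring tool beside the fixture is moved by more than 15 mm (distance of any of caliper, ring_gauge, gauge_case, micrometer from where it was at the start of the episode above 0.015 m).
It also fails if it takes over 61 s, if anything falls off the work surface, if the arm or the gripper's body presses on something with over 40 N, if the wrist force passes 120 N, or if a joint passes its speed limit or range.

## Working session

There is one attempt and no reset: what is moved stays moved. The work goes in short steps, Python scripts to look and compute and a tool call to move; the robot and the scene stay as the last step left them, time stands still between calls to the robot, and variables do not carry over. Pictures are saved under pics/ and viewed, at most 10 in all, crops included, and the job is handed in when it is done.

Besides the shell and the picture viewer there is one more tool, called as name(argument=value, ...) on one line, values as JSON. send_rows: Moves the arm, as the interface text tells. Its arguments: {"type":"object","properties":{"targets":{"type":"array"},"grip":{"type":"number"},"squeeze":{"type":"number"}},"required":["targets"]}

```bash
mkdir -p pics
cat > h.py <<'E'
import numpy as np, cv2
from rig import ctrl
def save(cam,name):
    p,d=ctrl.capture(cam); cv2.imwrite(f'pics/{name}.png',p[:,:,::-1]); return p,d
def world(cam,u,v,z=None,d=None):
    c=ctrl.calibration(cam); r=np.array([(u-c['cx'])/c['fx'],(v-c['cy'])/c['fy'],1.])
    M=np.linalg.inv(c['view'])
    if d is not None: return M[:3,:3]@(r*d)+M[:3,3]
    w=M[:3,:3]@r; return M[:3,3]+w*(z-M[2,3])/w[2]
def cloud(cam,d):
    c=ctrl.calibration(cam); v,u=np.mgrid[:384,:512]
    P=np.stack([(u-c['cx'])/c['fx']*d,(v-c['cy'])/c['fy']*d,d],-1)
    M=np.linalg.inv(c['view']); return P@M[:3,:3].T+M[:3,3]
E
python3 - <<'E'
from h import *
ps=[]
for cam in('scene','side'):
    p,d=save(cam,cam+'0'); np.savez(cam+'0.npz',p=p,d=d); C=cloud(cam,d)
    for q in('fixture','stop','sample_center','clamp_hinge','clamp_handle','caliper','ring_gauge','gauge_case','micrometer'):
        for r in ctrl.place_of(cam,q)[:3]:
            u,v=r['uv']; i,j=int(round(v)),int(round(u))
            print(cam,q,round(r['conf'],2),np.round(r['uv'],1), np.round(C[i,j]) if 0<=i<384 and 0<=j<512 else None)
E
python3 -c "
import cv2,numpy as np
a=cv2.imread('pics/scene0.png');b=cv2.imread('pics/side0.png')
cv2.imwrite('pics/both0.png',cv2.resize(np.vstack([a,b]),None,fx=.78,fy=.78))"
```

```text
scene fixture 0.72 [239.4 213.5] [570. -74.  23.]
scene fixture 0.42 [370.5 199.8] [304. 300.  26.]
scene stop 0.48 [249.7 211.8] [553. -40.  41.]
scene sample_center 0.69 [243.8 153.6] [ 348. -180.   32.]
scene sample_center 0.68 [279.3 179.9] [386. -14.  31.]
scene sample_center 0.66 [155.1 211.8] [ 702. -328.   25.]
scene clamp_hinge 0.75 [264.4 214.1] [552.  13.  73.]
scene clamp_handle 0.7 [278.5 201.4] [540.  53. 178.]
scene caliper 0.57 [216.2 245.2] [701. -86.  11.]
scene caliper 0.34 [247.8 213.9] [564. -41.  43.]
scene ring_gauge 0.57 [235.1 181.5] [ 462. -153.   17.]
scene gauge_case 0.62 [373.3 199.2] [297. 307.  29.]
scene micrometer 0.5 [195.9 146.8] [ 389. -370.    1.]
side fixture 0.95 [267.  238.9] [ 544. -147.   47.]
side fixture 0.33 [257.5 162.2] [533.  44. 173.]
side stop 0.67 [259.5 200.7] [535. -17.  78.]
side stop 0.6 [266.3 224. ] [551. -52.  22.]
side sample_center 0.9 [206.  222.7] [378. -27.  14.]
side sample_center 0.87 [328.5 290.1] [ 674. -333.   40.]
side sample_center 0.8 [183.9 260.8] [ 325. -207.   36.]
side clamp_hinge 0.92 [258.1 201.7] [531.  -2.  64.]
side clamp_handle 0.76 [256.9 161.3] [530.  41. 178.]
side caliper 0.68 [315.  237.7] [ 684. -109.   10.]
side ring_gauge 0.51 [237.2 258. ] [ 462. -182.   15.]
side gauge_case 0.74 [182.6 169.6] [298. 242.  28.]
side micrometer 0.71 [201.  332.1] [ 371. -404.   -1.]
side micrometer 0.54 [182.  169.2] [294. 249.  28.]
```

View pics/scene0.png

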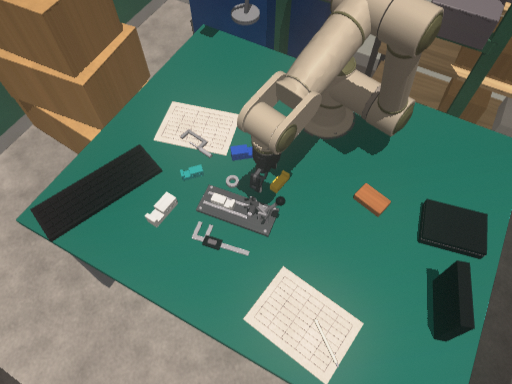

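View pics/side0.png

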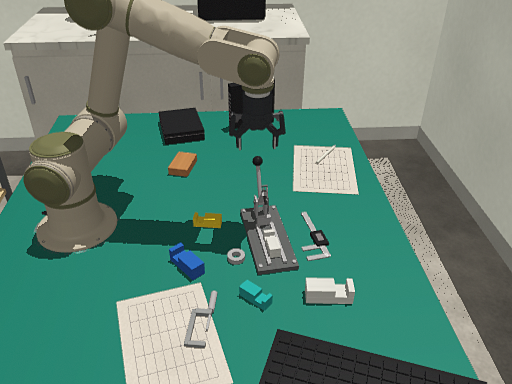

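Scene: the fixture is at about (238,210) with the block in its channel at (223,200) and the ball handle at (280,201). The large white look-alike is at (160,208). Side: block at (272,243), ball at (257,161). I'll raise the arm and look from above with the wrist camera.

send_rows(targets=[{"offset":[0,-1,3],"spin":0},{"offset":[0,-2,6],"spin":0},{"offset":[0,-4,9],"spin":0},{"offset":[0,-6,11],"spin":0},{"offset":[0,-7,13],"spin":0},{"offset":[0,-8,15],"spin":0},{"offset":[0,-8,15],"spin":0}], grip=0)

```text
time_s: 1.58
eef_pos: [525.5, -81.8, 384.8]
ee_rot: [0.003, 0.708, 0.706, 0.001]
force: [-0.3, -0.1, 0.7]
grip_width: 0.007
grip_force: 0.0
```

```bash
cat >> h.py <<'E'
from scipy.spatial.transform import Rotation as R
def wpose(s):
    q=s['ee_rot']; T=np.eye(4); T[:3,:3]=R.from_quat([q[1],q[2],q[3],q[0]]).as_matrix(); T[:3,3]=s['eef_pos']; return T
def wcloud(s,d):
    c=ctrl.calibration('wrist'); M=wpose(s)@c['mount']; v,u=np.mgrid[:384,:512]
    P=np.stack([(u-c['cx'])/c['fx']*d,(v-c['cy'])/c['fy']*d,d],-1)
    return P@M[:3,:3].T+M[:3,3]
E
python3 - <<'E'
from h import *
s=ctrl.sense(); print({k:np.round(v,3) for k,v in s.items()})
p,d=save('wrist','w1'); C=wcloud(s,d); np.savez('w1.npz',p=p,C=C)
for q in('fixture','stop','sample_center','clamp_hinge','clamp_handle'):
    for r in ctrl.place_of('wrist',q)[:3]:
        u,v=r['uv']; i,j=int(round(v)),int(round(u))
        print(q,round(r['conf'],2),np.round(r['uv'],1), np.round(C[i,j]) if 0<=i<384 and 0<=j<512 else None)
E
```

```text
{'time_s': np.float64(1.583), 'joints': array([-0.375,  0.273,  1.159, -0.   ,  1.703, -0.373]), 'dq': array([ 0.034,  0.011,  0.104,  0.011, -0.073,  0.028]), 'tau': array([-8.8300e-01, -3.8139e+01, -2.6974e+01, -2.9000e-02,  5.5700e-01,
       -2.2700e-01]), 'eef_pos': array([525.506, -81.758, 384.844]), 'ee_rot': array([0.003, 0.708, 0.706, 0.001]), 'force': array([-0.267, -0.09 ,  0.74 ]), 'wrist_torque': array([ 0.053,  0.036, -0.031]), 'grip_force': np.float64(0.0), 'grip_width': np.float64(0.007)}
fixture 0.79 [264.7 142.2] [547. -86.  15.]
stop 0.53 [263.5 119.9] [541. -42. 123.]
sample_center 0.9 [159.1  93.3] [386. -10.  28.]
sample_center 0.88 [135.1 203.2] [523.  -7. 527.]
sample_center 0.76 [271.  179.6] [ 556. -142.   46.]
clamp_hinge 0.59 [258.3  81.5] [534.   5.  72.]
```

View pics/w1.png

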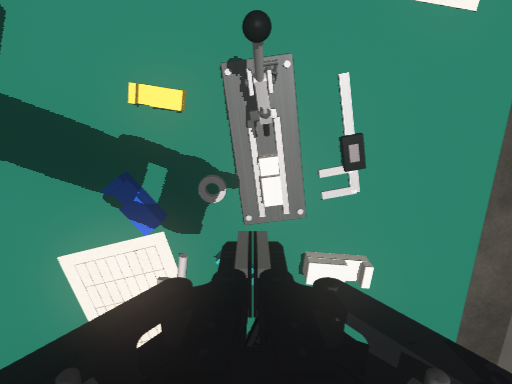

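The wrist view shows the whole fixture: base plate (222,58)-(305,222), block at (271,180) with its groove at about y=160-175, ball at (257,26). I'll fit the pose from the depth cloud.

Run:
```python
from h import *
z=np.load('w1.npz'); p,C=z['p'],z['C']
X,Y,Z=C[...,0],C[...,1],C[...,2]
reg=(X>460)&(X<640)&(Y>-240)&(Y<90)
bench=C[(X>420)&(X<480)&(Y>-60)&(Y<40)]; print('bench z',np.median(bench[:,2]),'noise',bench[:,2].std())
m=reg&(Z>9)&(Z<30)
n,l,st,ce=cv2.connectedComponentsWithStats(cv2.morphologyEx(m.astype('uint8'),cv2.MORPH_OPEN,np.ones((3,3))))
k=1+np.argmax(st[1:,4]); print(st[k])
r=cv2.minAreaRect(C[l==k][:,:2].astype('float32')); print('plate',r)
for lo,hi,nm in((40,50,'block'),(18.5,28,'rails'),(11,18,'plate')):
    q=C[reg&(Z>lo)&(Z<hi)]; print(nm,len(q),np.median(q,0),q.min(0),q.max(0))
# block top
b=reg&(Z>38)&(Z<52)&(Y<-60)
n,l,st,ce=cv2.connectedComponentsWithStats(b.astype('uint8'))
for k in range(1,n):
    if st[k,4]>15: print('blk',st[k],cv2.minAreaRect(C[l==k][:,:2].astype('float32')),np.median(C[l==k],0))
# ball
b=reg&(Z>150)&(Y>20); q=C[b]; print('ball',len(q),q.mean(0),q.min(0),q.max(0))
from scipy.optimize import least_squares
f=least_squares(lambda c:np.linalg.norm(q-c,axis=1)-15,q.mean(0)-[0,0,10],loss='soft_l1'); print(f.x,np.abs(f.fun).mean())
for cam in('scene','side'):
    D=cloud(cam,np.load(cam+'0.npz')['d']); x,y,w=D[...,0],D[...,1],D[...,2]
    m=(x>460)&(x<640)&(y>-240)&(y<90)&(w>9)&(w<30)
    n,l,st,ce=cv2.connectedComponentsWithStats(m.astype('uint8')); k=1+np.argmax(st[1:,4])
    print(cam,cv2.minAreaRect(D[l==k][:,:2].astype('float32')))
    b=(x>500)&(x<570)&(y>20)&(y<75)&(w>155)&(w<190); q=D[b]
    if len(q)>5:
        f=least_squares(lambda c:np.linalg.norm(q-c,axis=1)-15,q.mean(0),loss='soft_l1'); print('ball',len(q),f.x)
```

```text
bench z -0.6799717135440915 noise 2.3904629964171296
[ 221   53   85  172 8620]
plate ((549.3193969726562, -92.21659851074219), (110.1834945678711, 269.9981384277344), 7.214941501617432)
block 804 [ 555.85113912 -148.4558823    44.1347055 ] [ 522.89882621 -186.59257446   40.0568657 ] [574.30482382  17.43640135  49.75716539]
rails 1254 [ 548.08073928 -119.44998846   22.22166407] [ 485.31572696 -219.45409905   18.51652232] [613.58560239  37.30601625  27.70835556]
plate 7621 [540.657901   -76.63143123  14.30461489] [ 460.08694316 -231.73046866   11.015648  ] [618.58832878  47.74033284  17.98524798]
blk [259 156  20   9 135] ((551.5075073242188, -110.08899688720703), (29.742958068847656, 10.325894355773926), 6.942065238952637) [ 552.22043663 -109.68150001   44.29915524]
blk [262 175  21  32 551] ((557.9556274414062, -160.71246337890625), (29.926305770874023, 48.8074836730957), 7.595357894897461) [ 557.80233217 -158.96792371   44.26145251]
ball 757 [530.04785998  54.51004963 178.12123   ] [516.148282    41.10354596 150.16200992] [544.91161603  70.60700565 184.54739913]
[530.22695998  56.30146582 168.39613132] 0.5339056777127824
scene ((549.356201171875, -93.205810546875), (115.39368438720703, 270.98138427734375), 7.557653903961182)
ball 74 [530.8513377   55.54730918 169.17738162]
side ((550.522705078125, -93.53804016113281), (111.4037094116211, 275.5032043457031), 7.012434482574463)
ball 90 [531.82583398  55.76470766 169.5132076 ]
```

Fit: fixture origin about (549, -87.5), yaw +0.126 rad. The block is 58 mm short of home. Next I go behind the block.

send_rows(targets=[{"offset":[0.8,-2.5,-2],"spin":0.03},{"offset":[1.6,-5.5,-5],"spin":0.06},{"offset":[2.5,-8.5,-8],"spin":0.09},{"offset":[3.3,-11,-11.5],"spin":0.126},{"offset":[3.95,-13,-15],"spin":0.126},{"offset":[3.95,-13.05,-18.5],"spin":0.126},{"offset":[3.95,-13.05,-22],"spin":0.126},{"offset":[3.95,-13.05,-24],"spin":0.126}])

```text
time_s: 2.55
eef_pos: [562.8, -209.5, 136.3]
ee_rot: [-0.003, 0.661, 0.75, -0.001]
force: [0.4, -0.3, -0.2]
grip_width: -0.006
grip_force: 0.0
```

send_rows(targets=[{"offset":[0,0,-3],"spin":0},{"offset":[0,0,-6],"spin":0},{"offset":[0,0,-9],"spin":0},{"offset":[0,0,-10.5],"spin":0},{"offset":[0,0,-11],"spin":0},{"offset":[0,0,-11],"spin":0},{"offset":[0,0,-11],"spin":0},{"offset":[0,0,-11],"spin":0}])

```text
time_s: 3.22
eef_pos: [565.2, -210.8, 32.7]
ee_rot: [0.001, 0.661, 0.75, 0.0]
force: [0.7, -0.1, 0.4]
grip_width: 0.003
grip_force: 0.0
```

Run:
```python
from h import *
s=ctrl.sense(); print({k:np.round(s[k],3) for k in('time_s','eef_pos','ee_rot','force','dq')})
p,d=save('wrist','w2')
p2,d2=save('side','s2')
cv2.imwrite('pics/b2.png',np.hstack([p[:,:,::-1][:,80:440],cv2.resize(p2[170:300,180:310,::-1],(384,384),interpolation=cv2.INTER_CUBIC)]))
```

```text
{'time_s': np.float64(3.217), 'eef_pos': array([ 565.225, -210.767,   32.742]), 'ee_rot': array([0.001, 0.661, 0.75 , 0.   ]), 'force': array([ 0.748, -0.107,  0.371]), 'dq': array([-0.003, -0.003,  0.001, -0.001, -0.002, -0.   ])}
```

View pics/b2.png

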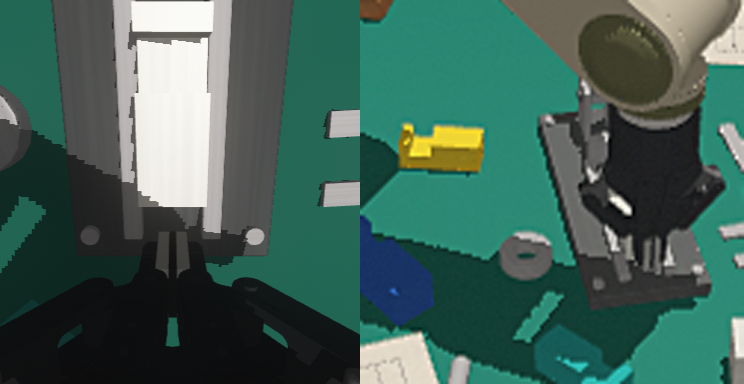

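Left (wrist): the shut fingers are at (172,260), centred right behind the block (rear edge at row 207). Right (side): the fingers stand over the channel's open end. Pushing along the channel now.

send_rows(targets=[{"offset":[-0.06,0.5,0],"spin":0},{"offset":[-0.13,1.0,0],"spin":0},{"offset":[-0.19,1.5,0],"spin":0},{"offset":[-0.25,2.0,0],"spin":0},{"offset":[-0.31,2.5,0],"spin":0},{"offset":[-0.38,3.0,0],"spin":0},{"offset":[-0.44,3.5,0],"spin":0},{"offset":[-0.5,4.0,0],"spin":0}])

```text
time_s: 3.98
eef_pos: [559.5, -170.1, 31.4]
ee_rot: [0.0, 0.661, 0.75, 0.0]
force: [-0.3, -1.6, 1.6]
grip_width: 0.0
grip_force: 0.8
```

send_rows(targets=[{"offset":[-0.05,0.4,0],"spin":0},{"offset":[-0.1,0.8,0],"spin":0},{"offset":[-0.15,1.2,0],"spin":0},{"offset":[-0.2,1.6,0],"spin":0},{"offset":[-0.25,2.0,0],"spin":0},{"offset":[-0.29,2.3,0],"spin":0},{"offset":[-0.31,2.5,0],"spin":0},{"offset":[-0.31,2.5,0],"spin":0}])

```text
time_s: 4.65
eef_pos: [556.2, -144.9, 31.2]
ee_rot: [-0.0, 0.661, 0.75, 0.0]
force: [-0.0, 0.1, -1.0]
grip_width: -0.002
grip_force: 0.0
```

Run:
```python
from h import *
s=ctrl.sense(); print({k:np.round(s[k],3) for k in('time_s','eef_pos','force','dq')})
p,d=ctrl.capture('wrist'); C=wcloud(s,d); np.savez('w3.npz',p=p,C=C)
b=(C[...,2]>38)&(C[...,2]<52)&(C[...,1]>-150)&(C[...,1]<-20)&(abs(C[...,0]-550)<35)
n,l,st,ce=cv2.connectedComponentsWithStats(b.astype('uint8'))
y=np.array([-.1255,.992])
for k in range(1,n):
    if st[k,4]>100:
        q=C[l==k]; t=(q[:,:2]-[548.9,-87.5])@y; print(st[k],np.percentile(t,[0,1,50,99,100]).round(1),np.median(q[:,2]))
```

```text
{'time_s': np.float64(4.65), 'eef_pos': array([ 556.244, -144.938,   31.179]), 'force': array([-0.032,  0.129, -1.036]), 'dq': array([-0.008,  0.004, -0.004,  0.003,  0.005, -0.006])}
[201   0  35  30 984] [39.5 39.8 44.4 49.1 49.3] 41.285622040183526
[275   0  33  30 910] [39.7 39.9 44.4 49.1 49.5] 41.38310483670557
[ 215   47   79   29 1902] [22.8 22.9 27.  32.7 32.8] 44.381335110918144
[ 217  131   74  127 8335] [-52.4 -51.5 -22.9   0.9   1.1] 44.3794674349372
```

7.1 mm to go, with the fingers in contact.

send_rows(targets=[{"offset":[-0.01,0.1,0],"spin":0},{"offset":[-0.03,0.2,0],"spin":0},{"offset":[-0.04,0.3,0],"spin":0},{"offset":[-0.05,0.4,0],"spin":0},{"offset":[-0.06,0.46,0],"spin":0},{"offset":[-0.065,0.52,0],"spin":0},{"offset":[-0.07,0.55,0],"spin":0},{"offset":[-0.07,0.55,0],"spin":0}])

```text
time_s: 5.37
eef_pos: [555.7, -139.9, 31.3]
ee_rot: [-0.0, 0.661, 0.75, 0.0]
force: [-0.4, -0.6, -0.3]
grip_width: -0.0
grip_force: 0.1
```

send_rows(targets=[{"offset":[-0.003,0.025,0],"spin":0},{"offset":[-0.006,0.05,0],"spin":0},{"offset":[-0.009,0.075,0],"spin":0},{"offset":[-0.009,0.075,0],"spin":0}])

```text
time_s: 5.7
eef_pos: [555.6, -139.2, 31.3]
ee_rot: [-0.0, 0.661, 0.75, -0.0]
force: [0.3, -0.6, 0.4]
grip_width: 0.001
grip_force: 0.3
```

send_rows(targets=[{"offset":[-0.003,0.025,0],"spin":0},{"offset":[-0.006,0.05,0],"spin":0},{"offset":[-0.006,0.05,0],"spin":0}])

```text
time_s: 5.95
eef_pos: [555.6, -138.7, 31.3]
ee_rot: [0.0, 0.661, 0.75, 0.0]
force: [-0.3, 0.0, -0.0]
grip_width: 0.0
grip_force: 0.4
```

send_rows(targets=[{"offset":[-0.003,0.025,0],"spin":0},{"offset":[-0.006,0.05,0],"spin":0},{"offset":[-0.006,0.05,0],"spin":0}])

```text
time_s: 6.2
eef_pos: [555.5, -138.2, 31.3]
ee_rot: [-0.0, 0.661, 0.75, 0.0]
force: [0.1, -1.0, 0.7]
grip_width: -0.001
grip_force: 0.4
```

send_rows(targets=[{"offset":[-0.003,0.02,0],"spin":0},{"offset":[-0.005,0.04,0],"spin":0},{"offset":[-0.005,0.04,0],"spin":0}])

```text
time_s: 6.45
eef_pos: [555.5, -137.8, 31.3]
ee_rot: [0.0, 0.661, 0.75, 0.0]
force: [-0.7, -1.2, -0.8]
grip_width: -0.001
grip_force: 0.4
```

send_rows(targets=[{"offset":[-0.003,0.02,0],"spin":0},{"offset":[-0.005,0.04,0],"spin":0},{"offset":[-0.005,0.04,0],"spin":0}])

```text
time_s: 6.7
eef_pos: [555.4, -137.7, 31.3]
ee_rot: [0.0, 0.661, 0.75, -0.0]
force: [1.0, -3.7, -1.5]
grip_width: 0.001
grip_force: 1.6
```

Stop contact: stiffness is about 9 N/mm. A little more, then hold.

send_rows(targets=[{"offset":[-0.001,0.01,0],"spin":0},{"offset":[-0.003,0.02,0],"spin":0},{"offset":[-0.003,0.025,0],"spin":0},{"offset":[-0.003,0.025,0],"spin":0}])

```text
time_s: 7.03
eef_pos: [555.5, -137.7, 31.4]
ee_rot: [0.0, 0.661, 0.75, -0.0]
force: [0.2, -5.4, -1.3]
grip_width: -0.001
grip_force: 2.7
```

send_rows(targets=[{"offset":[-0.001,0.01,0],"spin":0},{"offset":[-0.001,0.01,0],"spin":0},{"offset":[-0.001,0.01,0],"spin":0},{"offset":[-0.001,0.01,0],"spin":0},{"offset":[-0.001,0.01,0],"spin":0},{"offset":[-0.001,0.01,0],"spin":0}])

```text
time_s: 7.53
eef_pos: [555.5, -137.7, 31.4]
ee_rot: [0.001, 0.661, 0.75, -0.0]
force: [-0.1, -5.5, -1.3]
grip_width: -0.0
grip_force: 2.9
```

send_rows(targets=[{"offset":[0,0,0],"spin":0},{"offset":[0,0,0],"spin":0},{"offset":[0,0,0],"spin":0}])

```text
time_s: 7.78
eef_pos: [555.5, -137.7, 31.4]
ee_rot: [0.001, 0.661, 0.75, -0.0]
force: [-0.6, -5.8, -1.1]
grip_width: -0.002
grip_force: 2.9
```

About 5.7 N held for 0.7 s. Retreat, climb, and go round over to the handle's +y side.

send_rows(targets=[{"offset":[0.03,-0.2,0],"spin":0},{"offset":[0.12,-1.0,0],"spin":0},{"offset":[0.25,-2.0,0],"spin":0},{"offset":[0.25,-2.0,1.5],"spin":0},{"offset":[0.25,-2.0,4.5],"spin":0},{"offset":[0.25,-2.0,8],"spin":0},{"offset":[0.25,-2.0,11.5],"spin":0},{"offset":[0.25,-2.0,15],"spin":0}])

```text
time_s: 8.45
eef_pos: [557.6, -157.6, 183.0]
ee_rot: [-0.0, 0.661, 0.75, 0.0]
force: [0.7, -0.6, 0.0]
grip_width: -0.003
grip_force: 0.0
```

send_rows(targets=[{"offset":[0,0,3.5],"spin":0},{"offset":[0,0,7],"spin":0},{"offset":[0,0,9],"spin":0},{"offset":[-0.3,2.5,9],"spin":0},{"offset":[-0.7,5.5,9],"spin":0},{"offset":[-1.1,9,9],"spin":0},{"offset":[-1.55,12.5,9],"spin":0},{"offset":[-2.0,16,9],"spin":0}])

```text
time_s: 9.12
eef_pos: [537.6, 3.8, 271.4]
ee_rot: [-0.0, 0.661, 0.75, 0.0]
force: [0.0, 0.1, 0.1]
grip_width: -0.002
grip_force: 0.0
```

Run:
```python
from h import *
s=ctrl.sense(); print({k:np.round(s[k],3) for k in('time_s','eef_pos','force','ee_rot')})
p,d=ctrl.capture('wrist'); C=wcloud(s,d)
from scipy.optimize import least_squares
b=(C[...,2]>160)&(C[...,2]<200)&(C[...,1]>35)&(C[...,1]<80)&(abs(C[...,0]-530)<25); q=C[b]; print(len(q))
if len(q)>20:
    f=least_squares(lambda c:np.linalg.norm(q-c,axis=1)-15,q.mean(0)-[0,0,10],loss='soft_l1'); print('ball',f.x,np.abs(f.fun).mean())
```

```text
{'time_s': np.float64(9.117), 'eef_pos': array([537.553,   3.756, 271.367]), 'force': array([0.009, 0.059, 0.073]), 'ee_rot': array([-0.   ,  0.661,  0.75 ,  0.   ])}
1222
ball [530.01474674  56.26096578 168.42127715] 0.3913254274430066
```

send_rows(targets=[{"offset":[-0.4,3.3,0],"spin":0},{"offset":[-0.9,7,0],"spin":0},{"offset":[-1.3,9.8,0],"spin":0},{"offset":[-1.3,9.8,-2],"spin":0},{"offset":[-1.3,9.8,-5.5],"spin":0},{"offset":[-1.3,9.8,-9],"spin":0},{"offset":[-1.3,9.8,-11.1],"spin":0},{"offset":[-1.3,9.8,-11.1],"spin":0}])

```text
time_s: 9.83
eef_pos: [523.0, 100.5, 156.2]
ee_rot: [-0.003, 0.661, 0.75, -0.003]
force: [0.0, 0.4, -0.9]
grip_width: 0.001
grip_force: 0.0
```

send_rows(targets=[{"offset":[0.03,-0.2,0],"spin":0},{"offset":[0.06,-0.5,0],"spin":0},{"offset":[0.1,-0.8,0],"spin":0},{"offset":[0.13,-1.0,0],"spin":0},{"offset":[0.15,-1.2,0],"spin":0},{"offset":[0.16,-1.3,0],"spin":0},{"offset":[0.16,-1.3,0],"spin":0},{"offset":[0.16,-1.3,0],"spin":0}])

```text
time_s: 10.5
eef_pos: [526.5, 87.8, 160.4]
ee_rot: [0.0, 0.661, 0.75, 0.0]
force: [-0.3, 0.3, 0.1]
grip_width: 0.001
grip_force: 0.0
```

send_rows(targets=[{"offset":[0.01,-0.1,0],"spin":0},{"offset":[0.03,-0.2,0],"spin":0},{"offset":[0.04,-0.3,0],"spin":0},{"offset":[0.05,-0.4,0],"spin":0},{"offset":[0.06,-0.45,0],"spin":0},{"offset":[0.06,-0.5,0],"spin":0},{"offset":[0.06,-0.5,0],"spin":0}])

```text
time_s: 11.08
eef_pos: [527.1, 82.8, 160.3]
ee_rot: [-0.0, 0.661, 0.75, -0.0]
force: [-0.0, 0.1, -0.0]
grip_width: 0.001
grip_force: 0.0
```

send_rows(targets=[{"offset":[0.006,-0.05,0],"spin":0},{"offset":[0.012,-0.1,0],"spin":0},{"offset":[0.012,-0.1,0],"spin":0}])

```text
time_s: 11.33
eef_pos: [527.1, 82.1, 160.3]
ee_rot: [-0.0, 0.661, 0.75, 0.0]
force: [-0.7, 1.6, 0.1]
grip_width: 0.0
grip_force: 0.8
```

send_rows(targets=[{"offset":[0.006,-0.04,0],"spin":0},{"offset":[0.01,-0.08,0],"spin":0},{"offset":[0.01,-0.08,0],"spin":0}])

```text
time_s: 11.58
eef_pos: [527.2, 81.6, 160.5]
ee_rot: [-0.0, 0.661, 0.75, 0.0]
force: [-1.3, 4.5, 1.6]
grip_width: -0.001
grip_force: 2.5
```

Contact with the ball. Pushing on gently.

send_rows(targets=[{"offset":[0.006,-0.05,0],"spin":0},{"offset":[0.012,-0.1,0],"spin":0},{"offset":[0.012,-0.1,0],"spin":0}])

```text
time_s: 11.83
eef_pos: [527.4, 80.7, 160.8]
ee_rot: [-0.0, 0.661, 0.75, 0.001]
force: [-1.6, 5.9, 4.3]
grip_width: 0.006
grip_force: 3.0
```

send_rows(targets=[{"offset":[0.006,-0.05,0],"spin":0},{"offset":[0.012,-0.1,0],"spin":0},{"offset":[0.012,-0.1,0],"spin":0}])

```text
time_s: 12.08
eef_pos: [527.7, 79.7, 160.9]
ee_rot: [0.0, 0.661, 0.75, 0.001]
force: [-0.3, 5.6, 4.3]
grip_width: 0.003
grip_force: 2.9
```

send_rows(targets=[{"offset":[0.01,-0.1,0],"spin":0},{"offset":[0.03,-0.2,0],"spin":0},{"offset":[0.04,-0.3,0],"spin":0},{"offset":[0.05,-0.4,0],"spin":0},{"offset":[0.06,-0.5,0],"spin":0},{"offset":[0.08,-0.6,0],"spin":0},{"offset":[0.09,-0.7,0],"spin":0},{"offset":[0.1,-0.8,0],"spin":0}])

```text
time_s: 12.75
eef_pos: [528.8, 71.4, 160.7]
ee_rot: [0.0, 0.661, 0.75, 0.001]
force: [-0.3, 5.0, 3.6]
grip_width: -0.0
grip_force: 2.3
```

send_rows(targets=[{"offset":[0.02,-0.15,0],"spin":0},{"offset":[0.04,-0.3,0],"spin":0},{"offset":[0.06,-0.45,0],"spin":0},{"offset":[0.08,-0.6,0],"spin":0},{"offset":[0.1,-0.75,0],"spin":0},{"offset":[0.11,-0.9,0],"spin":0},{"offset":[0.13,-1.05,0],"spin":0},{"offset":[0.15,-1.2,0],"spin":0}])

```text
time_s: 13.42
eef_pos: [530.0, 58.8, 160.2]
ee_rot: [-0.0, 0.661, 0.75, -0.0]
force: [-0.3, 3.3, 1.2]
grip_width: -0.002
grip_force: 1.4
```

send_rows(targets=[{"offset":[0.02,-0.15,0],"spin":0},{"offset":[0.04,-0.3,0],"spin":0},{"offset":[0.06,-0.45,0],"spin":0},{"offset":[0.08,-0.6,0],"spin":0},{"offset":[0.1,-0.75,0],"spin":0},{"offset":[0.11,-0.9,0],"spin":0},{"offset":[0.13,-1.05,0],"spin":0},{"offset":[0.15,-1.2,0],"spin":0}])

```text
time_s: 14.08
eef_pos: [531.5, 46.9, 160.2]
ee_rot: [-0.0, 0.661, 0.75, -0.0]
force: [-0.8, 2.2, 1.3]
grip_width: 0.003
grip_force: 0.8
```

send_rows(targets=[{"offset":[0.02,-0.15,0],"spin":0},{"offset":[0.04,-0.3,0],"spin":0},{"offset":[0.06,-0.45,0],"spin":0},{"offset":[0.08,-0.6,0],"spin":0},{"offset":[0.1,-0.75,0],"spin":0},{"offset":[0.11,-0.9,0],"spin":0},{"offset":[0.13,-1.05,0],"spin":0},{"offset":[0.15,-1.2,0],"spin":0}])

```text
time_s: 14.75
eef_pos: [533.0, 34.9, 160.3]
ee_rot: [0.0, 0.661, 0.75, -0.0]
force: [0.7, 0.5, -0.0]
grip_width: 0.0
grip_force: 0.2
```

send_rows(targets=[{"offset":[0.02,-0.12,0],"spin":0},{"offset":[0.03,-0.24,0],"spin":0},{"offset":[0.05,-0.36,0],"spin":0},{"offset":[0.06,-0.48,0],"spin":0},{"offset":[0.08,-0.6,0],"spin":0},{"offset":[0.09,-0.7,0],"spin":0},{"offset":[0.1,-0.8,0],"spin":0},{"offset":[0.1,-0.8,0],"spin":0}])

```text
time_s: 15.42
eef_pos: [534.0, 26.9, 160.3]
ee_rot: [0.0, 0.661, 0.75, -0.0]
force: [-0.2, 0.1, 0.6]
grip_width: 0.002
grip_force: 0.0
```

```bash
cat >> h.py <<'E'
from scipy.optimize import least_squares
O=np.array([548.9,-87.5]); YH=np.array([-.1255,.992])
def ball():
    s=ctrl.sense(); f0=s['eef_pos']; print({k:np.round(s[k],2) for k in('time_s','eef_pos','force')},'face fy',(np.array(f0[:2])-O)@YH-11)
    for cam in('wrist','side'):
        s=ctrl.sense(); p,d=save(cam,cam+'_%d'%(s['time_s']*100)); C=wcloud(s,d) if cam=='wrist' else cloud(cam,d)
        t=(C[...,:2]-O)@YH; x=(C[...,:2]-O)@np.array([.992,.1255])
        q=C[(abs(x)<17)&(t>15)&(t<165)&(C[...,2]>150)&(C[...,2]<200)&(p.max(-1)<70)]
        if len(q)<20: print(cam,len(q)); continue
        f=least_squares(lambda c:np.linalg.norm(q-c,axis=1)-15,q.mean(0)-[0,0,8],loss='soft_l1',f_scale=1)
        print(cam,len(q),'ball fy',(f.x[:2]-O)@YH,f.x,np.abs(f.fun).mean())
E
python3 -c "
from h import *
ball()"
```

```text
{'time_s': np.float64(15.42), 'eef_pos': array([534.04,  26.9 , 160.28]), 'force': array([-0.2 ,  0.13,  0.58])} face fy 104.34561185930838
wrist 1962 ball fy 112.2575203051844 [533.00629033  23.65207635 182.71180304] 4.573944935245354
side 150 ball fy 63.39389318158417 [539.29512478 -24.80999865 178.87029577] 17.630274464117416
```

```bash
ls pics; python3 -c "
import cv2,numpy as np,glob
a=cv2.imread(sorted(glob.glob('pics/wrist_*'))[-1]);b=cv2.imread(sorted(glob.glob('pics/side_*'))[-1])
cv2.imwrite('pics/c4.png',np.hstack([a[:,80:440],cv2.resize(b[130:290,190:350],(384,384),interpolation=cv2.INTER_CUBIC)]))"
```

```text
b2.png
both0.png
s2.png
scene0.png
side0.png
side_1546.png
w1.png
w2.png
wrist_1541.png
```

View pics/c4.png

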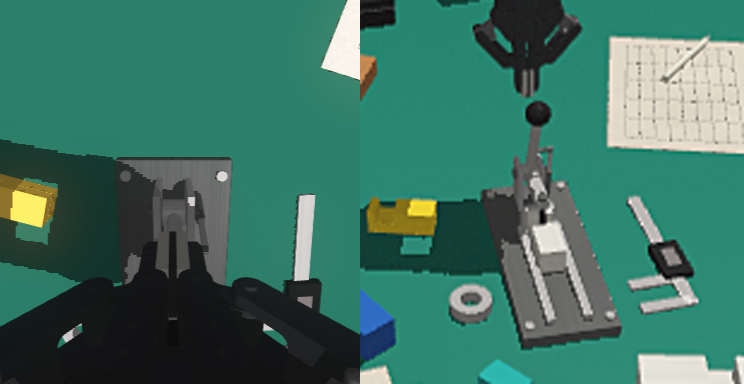

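Left (wrist): the hinge is at (175,215) and the ball is hidden under the fingers. Right (side): the ball at (538,112) has swung forward, clear of the fingers, and the block is at the stop at (550,245). Measuring the shut ball from the side camera.

```bash
python3 -c "
from h import *
p,d=ctrl.capture('side'); C=cloud('side',d)
m=np.zeros(d.shape,bool); m[170:186,257:272]=True
q=C[m&(p.max(-1)<70)]; q=q[(q[:,2]>145)]
print(len(q)); 
f=least_squares(lambda c:np.linalg.norm(q-c,axis=1)-15,q.mean(0)+[0,8,-8],loss='soft_l1')
fy=(f.x[:2]-O)@YH; print(f.x,fy,np.abs(f.fun).mean(),'theta',.436+np.arcsin((95-fy)/120))
for qn in('clamp_handle','sample_center'):
  for r in ctrl.place_of('side',qn)[:3]:
    w=world('side',*r['uv'],z=168 if qn[0]=='c' else 30); print(qn,r['conf'],r['uv'],w,(w[:2]-O)@YH)
"
```

```text
82
[545.32955653 -47.6344089  166.97462556] 39.99475702690995 1.7380073207577558 theta 0.912168220408861
clamp_handle 0.67 [269.6, 183.2] [556.99324632 -59.0717501  168.        ] 27.185121485559378
sample_center 0.88 [188.4, 260.7] [ 335.28836126 -200.31489881   30.        ] -85.10411895827383
sample_center 0.63 [209.4, 220.2] [388.27497949 -35.23942696  30.        ] 72.00092853342632
sample_center 0.6 [265.9, 227.5] [547.85293234 -78.15312134  30.        ] 9.403510622790362
```

The lever snapped shut at about 0.91 rad, ball at y≈40. Following up to it.

send_rows(targets=[{"offset":[0.06,-0.5,0],"spin":0},{"offset":[0.14,-1.1,0],"spin":0},{"offset":[0.23,-1.8,0],"spin":0},{"offset":[0.32,-2.5,0],"spin":0},{"offset":[0.4,-3.2,0],"spin":0},{"offset":[0.46,-3.6,0],"spin":0},{"offset":[0.48,-3.8,0],"spin":0},{"offset":[0.48,-3.8,0],"spin":0}])

```text
time_s: 16.33
eef_pos: [538.9, -11.4, 160.3]
ee_rot: [-0.0, 0.661, 0.75, -0.0]
force: [-0.3, -0.4, -0.0]
grip_width: 0.0
grip_force: 0.0
```

send_rows(targets=[{"offset":[0.01,-0.08,0],"spin":0},{"offset":[0.02,-0.16,0],"spin":0},{"offset":[0.03,-0.24,0],"spin":0},{"offset":[0.04,-0.32,0],"spin":0},{"offset":[0.05,-0.38,0],"spin":0},{"offset":[0.06,-0.44,0],"spin":0},{"offset":[0.06,-0.5,0],"spin":0},{"offset":[0.06,-0.5,0],"spin":0}])

```text
time_s: 17.0
eef_pos: [539.4, -16.0, 160.3]
ee_rot: [0.0, 0.661, 0.75, -0.0]
force: [0.3, 0.6, 0.3]
grip_width: 0.0
grip_force: 0.0
```

send_rows(targets=[{"offset":[0.006,-0.05,0],"spin":0},{"offset":[0.012,-0.1,0],"spin":0},{"offset":[0.012,-0.1,0],"spin":0}])

```text
time_s: 17.25
eef_pos: [539.5, -17.0, 160.3]
ee_rot: [0.0, 0.661, 0.75, 0.0]
force: [0.7, -0.1, -0.4]
grip_width: -0.001
grip_force: 0.0
```

send_rows(targets=[{"offset":[0.006,-0.05,0],"spin":0},{"offset":[0.012,-0.1,0],"spin":0},{"offset":[0.012,-0.1,0],"spin":0}])

```text
time_s: 17.5
eef_pos: [539.7, -18.0, 160.3]
ee_rot: [-0.0, 0.661, 0.75, -0.0]
force: [-0.6, -0.5, 0.0]
grip_width: 0.002
grip_force: 0.0
```

send_rows(targets=[{"offset":[0.006,-0.05,0],"spin":0},{"offset":[0.012,-0.1,0],"spin":0},{"offset":[0.012,-0.1,0],"spin":0}])

```text
time_s: 17.75
eef_pos: [539.8, -19.0, 160.3]
ee_rot: [0.0, 0.661, 0.75, 0.0]
force: [0.1, 0.0, -0.2]
grip_width: -0.001
grip_force: 0.0
```

send_rows(targets=[{"offset":[0.006,-0.04,0],"spin":0},{"offset":[0.01,-0.08,0],"spin":0},{"offset":[0.01,-0.08,0],"spin":0}])

```text
time_s: 18.0
eef_pos: [539.9, -19.8, 160.3]
ee_rot: [0.0, 0.661, 0.75, -0.0]
force: [-0.3, 0.6, 0.0]
grip_width: -0.0
grip_force: 0.0
```

send_rows(targets=[{"offset":[0.006,-0.04,0],"spin":0},{"offset":[0.01,-0.08,0],"spin":0},{"offset":[0.01,-0.08,0],"spin":0}])

```text
time_s: 18.25
eef_pos: [540.0, -20.6, 160.3]
ee_rot: [0.0, 0.661, 0.75, -0.0]
force: [1.7, -0.1, -0.2]
grip_width: 0.001
grip_force: 0.0
```

send_rows(targets=[{"offset":[0.006,-0.04,0],"spin":0},{"offset":[0.01,-0.08,0],"spin":0},{"offset":[0.01,-0.08,0],"spin":0}])

```text
time_s: 18.5
eef_pos: [540.1, -21.2, 160.3]
ee_rot: [-0.0, 0.661, 0.75, 0.0]
force: [0.2, 1.0, 0.2]
grip_width: 0.003
grip_force: 0.4
```

send_rows(targets=[{"offset":[0.003,-0.025,0],"spin":0},{"offset":[0.006,-0.05,0],"spin":0},{"offset":[0.006,-0.05,0],"spin":0}])

```text
time_s: 18.75
eef_pos: [540.1, -21.4, 160.3]
ee_rot: [-0.0, 0.661, 0.75, 0.0]
force: [-0.5, 4.0, 0.7]
grip_width: -0.003
grip_force: 1.8
```

send_rows(targets=[{"offset":[0.003,-0.02,0],"spin":0},{"offset":[0.005,-0.04,0],"spin":0},{"offset":[0.005,-0.04,0],"spin":0}])

```text
time_s: 19.0
eef_pos: [540.1, -21.6, 160.2]
ee_rot: [-0.0, 0.661, 0.75, 0.0]
force: [-0.0, 6.0, 0.5]
grip_width: 0.001
grip_force: 2.9
```

send_rows(targets=[{"offset":[0.003,-0.02,0],"spin":0},{"offset":[0.005,-0.04,0],"spin":0},{"offset":[0.008,-0.06,0],"spin":0},{"offset":[0.008,-0.06,0],"spin":0}])

```text
time_s: 19.33
eef_pos: [540.1, -21.8, 160.2]
ee_rot: [-0.001, 0.661, 0.75, 0.001]
force: [-0.9, 7.6, 0.6]
grip_width: 0.001
grip_force: 4.1
```

send_rows(targets=[{"offset":[0.003,-0.02,0],"spin":0},{"offset":[0.004,-0.03,0],"spin":0},{"offset":[0.004,-0.03,0],"spin":0}])

```text
time_s: 19.58
eef_pos: [540.1, -21.8, 160.2]
ee_rot: [-0.001, 0.661, 0.75, 0.001]
force: [-0.5, 9.3, 1.3]
grip_width: 0.004
grip_force: 4.7
```

send_rows(targets=[{"offset":[0.003,-0.02,0],"spin":0},{"offset":[0.005,-0.04,0],"spin":0},{"offset":[0.007,-0.055,0],"spin":0},{"offset":[0.007,-0.055,0],"spin":0}])

```text
time_s: 19.92
eef_pos: [540.1, -22.0, 160.2]
ee_rot: [-0.001, 0.661, 0.75, 0.001]
force: [-0.2, 12.0, 1.7]
grip_width: -0.003
grip_force: 5.8
```

send_rows(targets=[{"offset":[0.002,-0.015,0],"spin":0},{"offset":[0.002,-0.015,0],"spin":0},{"offset":[0.002,-0.015,0],"spin":0},{"offset":[0.002,-0.015,0],"spin":0},{"offset":[0.002,-0.015,0],"spin":0},{"offset":[0.002,-0.015,0],"spin":0},{"offset":[0.002,-0.015,0],"spin":0},{"offset":[0.002,-0.015,0],"spin":0}])

```text
time_s: 20.58
eef_pos: [540.1, -22.0, 160.2]
ee_rot: [-0.001, 0.661, 0.75, 0.001]
force: [0.3, 11.8, 1.5]
grip_width: 0.001
grip_force: 6.1
```

Run:
```python
from h import *
s=ctrl.sense(); print(s['time_s'],s['force'])
p,d=save('side','side_end'); C=cloud('side',d)
cv2.imwrite('pics/e.png',cv2.resize(p[140:280,200:340,::-1],(560,560),interpolation=cv2.INTER_CUBIC))
t=(C[...,:2]-O)@YH; x=(C[...,:2]-O)@np.array([.992,.1255])
b=(abs(x)<14)&(C[...,2]>40)&(C[...,2]<49)&(t<25)&(t>-70)
print('block top t',np.percentile(t[b],[0,2,50,98,100]),b.sum())
```

```text
20.5833 [ 0.29765065 11.7963662   1.52301489]
block top t [-44.29770933 -41.56571492 -18.81708046  15.62226184  19.20218108] 131
```

View pics/e.png

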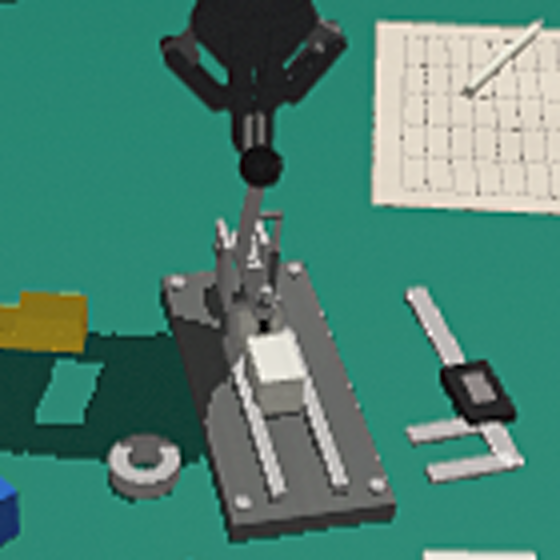

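The fingers bear on the ball at (260,165), the block is home, and the nose is in its groove at (268,325). I'll add the last newton, hold, then let go.

send_rows(targets=[{"offset":[0.001,-0.01,0],"spin":0},{"offset":[0.002,-0.02,0],"spin":0},{"offset":[0.002,-0.02,0],"spin":0},{"offset":[0.002,-0.02,0],"spin":0},{"offset":[0.002,-0.02,0],"spin":0},{"offset":[0.002,-0.02,0],"spin":0},{"offset":[0.002,-0.02,0],"spin":0},{"offset":[0.002,-0.02,0],"spin":0}])

```text
time_s: 21.3
eef_pos: [540.1, -22.0, 160.2]
ee_rot: [-0.002, 0.661, 0.75, 0.001]
force: [-1.2, 12.8, 1.7]
grip_width: -0.001
grip_force: 6.5
```

send_rows(targets=[{"offset":[-0.02,0.2,0],"spin":0},{"offset":[-0.06,0.5,0],"spin":0},{"offset":[-0.2,1.5,0],"spin":0},{"offset":[-0.38,3.0,0],"spin":0},{"offset":[-0.6,5.0,1],"spin":0},{"offset":[-0.75,6.0,4],"spin":0},{"offset":[-0.75,6.0,7],"spin":0},{"offset":[-0.75,6.0,7],"spin":0}])

```text
time_s: 21.97
eef_pos: [534.7, 36.6, 235.9]
ee_rot: [0.004, 0.661, 0.751, 0.002]
force: [0.3, -0.3, 0.2]
grip_width: -0.003
grip_force: 0.0
```

send_rows(targets=[{"offset":[0,0,0],"spin":0},{"offset":[0,0,0],"spin":0},{"offset":[0,0,0],"spin":0},{"offset":[0,0,0],"spin":0}])

```text
time_s: 22.3
eef_pos: [532.5, 35.9, 229.2]
ee_rot: [-0.001, 0.661, 0.75, -0.001]
force: [0.8, -0.4, -0.3]
grip_width: -0.001
grip_force: 0.0
```

Run:
```python
from h import *
p,d=save('side','side_fin'); C=cloud('side',d)
g=cv2.absdiff(p[150:290,200:300],cv2.imread('pics/side_end.png')[150:290,200:300,::-1])
print('diff below ball',(g[40:].max(-1)>40).sum())
m=np.zeros(d.shape,bool); m[170:192,255:275]=True
q=C[m&(p.max(-1)<70)]; q=q[q[:,2]>145]
f=least_squares(lambda c:np.linalg.norm(q-c,axis=1)-15,q.mean(0)+[0,8,-8],loss='soft_l1')
fy=(f.x[:2]-O)@YH; print(f.x,fy,'theta',.436+np.arcsin((95-fy)/120),ctrl.sense()['force'])
```

```text
diff below ball 1259
[545.35398119 -47.99649916 167.36137106] 39.63249819300731 theta 0.9155678847314384 [ 0.34715192  0.12498946 -0.1975827 ]
```

```bash
python3 -c "
from rig import ctrl
print(ctrl.finish_job())"
```

```text
the job is handed in; nothing more can be done
None
```

The job is handed in, with no verdict returned. The block is home (pressed on the stop at about 5.5 N), and the clamp is shut at about 0.91 rad by camera estimate. The handle was held at 12–13 N for over half a second, then released; I did not re-measure the measuring tools, but the arm never worked near them.

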